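# Re-index the probe stage: home the dial, count five clicks, lock

## Robot

A 6-joint arm with a two-finger parallel gripper is mounted at the origin on the work surface. World frame = base frame: x ahead of the robot, y to its left, z up, the work surface at z = 0. Lengths are in m, angles in rad, forces in N, time in s.
With the tool pointing down it reaches from about 0.375 to 0.9 m from the base axis. Payload 3.1 kg.
Tool frame: the origin (TCP) lies on the centre line of the jaws, within the pads' length; the fingertips stand 25 mm ahead of it and the grasp point (between the pads) lies 6 mm ahead of it; z points along the fingers, y is the line along which they close (so a half turn about z gives the same grasp; the last joint's range is limited). The gripper opens to 85 mm and grips with 20 to 120 N. Pads are 22 mm wide; open, the fingers measure 114 mm over their backs; the gripper's body (76 mm by 85 mm) begins 54 mm behind the grasp point. The pads swing forward as they close: fully open they stand 13 mm farther back than shut.
Start: joints at [-1.385, 0.527, 1.433, -0, 1.181, -0.178], TCP at [0.223, -0.584, 0.256] pointing down, gripper open.
Joint ranges: [-3.08, 3.08], [-0.75, 2.2], [0.22, 2.44], [-1.43, 4.57], [0, 2.65], [-2.85, 2.85]. Speed limits (rad/s): [2.79, 2.79, 3.14, 3.14, 3.14, 3.14].

## Interface

Orientations are given as [roll, pitch, yaw] about the fixed x, y, z axes, in that order (R = Rz(yaw) Ry(pitch) Rx(roll)).
In Python, from plant import move_ptp, move_linear, movej, grip, wait, inverse_kinematics, sense, read_camera, camera_info, Unreachable, hand_in, outline_of gives the robot as it stands. The module is installed in compiled form; this text tells all that it offers. Calls block until the motion is done:
- move_ptp(position, orientation): joint-space move of the TCP to a pose.
- move_linear(position, attitude=None, vel=0.15, guard=None): straight line of the TCP; attitude=None keeps the orientation; vel is the mean speed in m/s. With guard (N) it stops when the force on the tool has changed by that much, and returns True; else False.
- movej(angles): joint-space move.
- grip(opening, strength=None): finger opening in m; strength is the grip in N (None keeps the last); returns when the fingers have stopped.
- wait(seconds).
- inverse_kinematics(position, orientation): joint angles nearest the present ones, or None.
- sense(): the state.
- read_camera(name): name is "side" or "top"; returns the picture (400x640x3 uint8, red, green, blue); there is no depth.
- camera_info(name): a dict with "K" (3x3 intrinsics, pixels), "extrinsics" (4x4, takes a point from camera to world coordinates). Camera axes: x right, y down, z forward; pixel columns grow to the right and rows downward; lengths in m; the calibration is good to about 2 mm. A picture is of the moment at which its call begins. camera_info takes no time and is no camera call.
A pose or a line that the arm cannot do raises Unreachable and nothing moves.
- hand_in(): hands the job in; it is judged then, once.
Trained networks look in the newest picture that a camera, given by its name, has taken for a name from the list of things; names that differ only in an ending like _2 or _b are one class to them, and where a whole thing is asked for, a point or a joint stands for the part that bears it (a point fixed in the world has none). Each returns a list of dicts, best first, with "p" (0 to 1); they miss things now and then, are a little off and sometimes report something else, mostly with a low value. They report only what shows in the picture. A call takes as long as a camera call.
- outline_of(name, camera): "pixels" (400x640 bool, what is visible of it) and "bbox" ([left, top, right, bottom] in pixels, round what is visible of it).
The state is a dict: "t": time; "joint_positions": joint angles; "qd": joint speeds; "tau": joint torques, N m; "position": TCP position; "tool_rot": TCP orientation; "wrist_force": force on the tool from outside, world axes, zero at the start; "ft_torque": the same for the moment, N m; "finger_gap": finger opening in m; "grip_force": force on a finger pad.
Only numpy, scipy, OpenCV 4.12 (cv2) and the standard library are available. Lean on these libraries where they do the work, as an engineer would, in place of code of your own. Each camera call takes 0.05 s, during which the arm holds its last target. There are 200 camera calls.

## Task

The indexing stage has lost its count. Turn its blue dial gently anticlockwise until it comes to rest against its home stop, without forcing the stop, then turn it clockwise exactly five clicks so that it sits in the fifth click, let go, and push the yellow lock slide fully in towards the dial. Leave everything else on the bench where it is.

Things in the scene. Friction and masses are not known exactly. Their poses are not given: they have to be found in the camera images.
- stage: The indexing stage: a fixed black box 190 x 220 mm on a steel foot, top 45 mm above the bench. Origin on the dial's vertical axis at bench level; x points from the lock slide to the dial. The box spans x -130 to +60 mm and y -60 to +160 mm. On it: blue dial at the origin, yellow-tabbed lock slide at -x, dark carriage with a white disc at +y (24 mm high).
- dial_axis (a point): Point on the axis of the blue dial at the height to grip it, 76 mm above the bench; does not turn with the dial. The dial is a round fluted knob 48 mm across, its top 11 mm above this point, on a steel disc 66 mm across, 23 mm below this point. Grip it from above at any yaw. It is unmarked, so its angle is not measured; a red lug on the disc's rim meets the stop pin at home.
- click_ball (a point): Hidden sprung ball that makes the clicks: leaving a click the dial resists with up to about 0.1 to 0.3 N m, fading past the bump, then is pulled on into the next click. Clicks are uneven, 11 to 19 degrees apart. At home the ball keeps the dial lightly on its stop; the first bump passed after home is click one; the fifth lies within 1.5 rad. The dial starts 0.5 to 1.5 rad clockwise of home.
- stop_pin: Brass home stop pin, 6 mm across, 9 mm high, beside the dial's disc 36 mm from its axis; origin at its foot on the black box. It is spring-backed, yielding 1 mm for each 3.5 N: past home the resistance to the dial keeps growing, about 0.08 N m a degree, instead of fading as at a bump. It must not bear more than 18 N (0.65 N m at the dial).
- carriage (a joint): Travel in m of the small dark specimen carriage (with a white disc) that the dial drives through a fine screw: 0 with the dial at home, growing as the dial turns clockwise, by only about 0.05 mm a click, which is far less than the measuring error: count the clicks by feel instead.
- lock (a joint): Travel of the lock slide in m: 0 fully out (away from the dial), 0.020 fully in; starts between 0 and 0.004. It slides stiffly (about 2 N) along the x axis of dial_axis and stays where it is left. Its tongue enters between the dial's pins, so it goes fully in only when the dial sits in a click.
- lock_tab (a point): Centre of the yellow upright tab of the lock slide, 8 mm thick, 28 mm wide, 26 mm high, its top 13 mm above this point; it stands on the black box, 105 mm from the dial's axis when fully out and 85 mm when fully in, and moves with the slide. Its x axis points to the dial, the direction to push.
- petri_dish: Bystander: glass dish, 70 mm across, 14 mm high. Origin at its underside.
- sample_tin: Bystander: round aluminium tin, 48 mm across, 22 mm high. Origin at its underside.
- spare_knob: Bystander: loose blue spare knob standing on the bench, 40 mm across, 34 mm high; not the dial. Origin at its underside.
- objective: Bystander: steel microscope objective standing on end, 34 mm across, 48 mm high. Origin at its underside.
- screwdriver: Bystander: screwdriver with a red handle lying on the bench.
- bottle: Bystander: white bottle with a blue cap, 50 mm across, 120 mm high. Origin at its underside.
- positioner: Bystander: probe positioner with a thin needle arm, 60 x 60 mm foot, 87 mm high. Origin at its underside.

How it is judged:
On the way, in this order (a step that is already met when the one before it is completed fails the run):
1. the dial rests at its home stop (value of joint carriage below 1e-05 m), for 0.2 s.
2. the dial sits in the fifth click from home (value of joint carriage between 0.000214 and 0.000242 m), for 0.3 s.
3. the lock slide is fully in (value of joint lock above 0.018 m), for 0.2 s.
At the end, for the whole second after the job is handed in: the dial sits in the fifth click from home (seen as carriage travel 0.228 mm within 0.014 mm, which is the fifth click and no other) and the lock slide is in to within 2 mm of its end (all of step 2 and value of joint lock above 0.018 m); the robot touches nothing.
It fails at once if the home stop is loaded with more than 18 N (contact force between stop_pin and anything else above 18 N).
It fails at once if a bystander is moved by more than 15 mm (distance of any of petri_dish, sample_tin, spare_knob, objective, screwdriver, bottle, positioner from where it was at the start of the episode above 0.015 m).
It also fails if it takes over 72 s, if anything falls off the work surface, if the arm or the gripper's body presses on something with over 40 N, if the wrist force passes 120 N, or if a joint passes its speed limit or range.

## Working session

There is one attempt and no reset: what is moved stays moved. The work goes in short steps, each a Python script; the robot and the scene stay as the last script left them, time stands still between calls to the robot, and variables do not carry over. Pictures are saved under pics/ and viewed, at most 10 in all, crops included, and the job is handed in when it is done.

```bash
mkdir -p pics; cat > h.py <<'E'
import numpy as np, cv2
from plant import *
def ray(cam,uv):
    c=camera_info(cam);K=np.array(c["K"]);T=np.array(c["extrinsics"])
    d=T[:3,:3]@np.linalg.solve(K,[uv[0],uv[1],1.]);return T[:3,3],d
def atz(cam,uv,z):
    o,d=ray(cam,uv);return (o+d*(z-o[2])/d[2])
def proj(cam,p):
    c=camera_info(cam);K=np.array(c["K"]);T=np.linalg.inv(np.array(c["extrinsics"]))
    q=K@(T[:3,:3]@np.array(p)+T[:3,3]);return q[:2]/q[2]
E
python3 - <<'E'
from h import *
for c in("top","side"):
    im=read_camera(c);cv2.imwrite(f"pics/{c}0.png",im[:,:,::-1])
    print(c,np.round(camera_info(c)["extrinsics"],3).tolist(),camera_info(c)["K"][0][0])
    for n in("stage","dial_axis","stop_pin","carriage","lock","lock_tab","bottle","positioner","spare_knob"):
        r=outline_of(n,c)
        for d in r[:2]:
            m=np.argwhere(d["pixels"]).mean(0)[::-1]
            print(n,round(d["p"],2),d["bbox"],m.round(1),d["pixels"].sum())
print(sense())
E
```

```text
top [[0.026, -0.995, 0.092, 0.408], [-1.0, -0.027, -0.004, 0.008], [0.006, -0.092, -0.996, 1.418], [0.0, 0.0, 0.0, 1.0]] 423.0541706474813
stage 0.97 [292.6, 159.5, 372.5, 232.4] [330.3 195.2] 4391
dial_axis 0.66 [289.6, 156.5, 373.1, 238.1] [329.8 195.2] 4419
carriage 0.81 [301.3, 174.8, 322.8, 193.2] [312.3 184.4] 261
carriage 0.74 [380.7, 170.7, 393.2, 184.6] [385.5 176.9] 169
lock 0.57 [333.7, 212.5, 347.0, 220.9] [339.6 216.8] 89
lock_tab 0.5 [333.7, 211.6, 346.5, 220.8] [339.6 217.1] 90
bottle 0.59 [191.7, 194.9, 213.0, 210.4] [200.9 201. ] 242
positioner 0.91 [443.4, 172.5, 468.2, 190.9] [454.7 182. ] 367
spare_knob 0.26 [335.3, 207.8, 347.7, 222.5] [339.7 216.6] 97
side [[0.996, -0.033, 0.084, 0.445], [-0.089, -0.523, 0.847, -0.826], [0.016, -0.851, -0.524, 0.597], [0.0, 0.0, 0.0, 1.0]] 406.3119132252905
stage 0.97 [274.6, 186.6, 372.5, 265.6] [325.4 226.9] 5799
dial_axis 0.81 [274.1, 189.7, 370.6, 264.2] [325.9 227. ] 5686
dial_axis 0.17 [293.8, 120.2, 308.8, 163.0] [301.2 141.4] 494
stop_pin 0.29 [272.7, 188.3, 372.7, 264.2] [325.9 227. ] 5730
carriage 0.77 [321.7, 194.0, 3
[... 465 characters left out ...]
1.0, 'joint_positions': array([-1.38446274e+00,  5.27488443e-01,  1.43271317e+00,  1.56905243e-05,
        1.18142008e+00, -1.78489786e-01]), 'qd': array([-1.12407042e-03, -9.68683422e-04, -2.35601067e-03, -2.31452255e-03,
       -8.12720517e-05,  4.10254895e-04]), 'tau': array([ 4.03628610e-04, -4.42323947e+01, -1.78423405e+01, -1.78078158e-04,
        7.37561859e-04,  4.35137366e-06]), 'position': array([ 0.22302107, -0.58381884,  0.2563133 ]), 'tool_rot': array([-3.14156665e+00, -1.94415451e-05,  3.64817415e-01]), 'wrist_force': array([ 0.11141644,  1.64011772, -0.63091814]), 'ft_torque': array([-0.02703211, -0.03061681, -0.02330176]), 'grip_force': 0.0, 'finger_gap': 0.08532778005073102}
```

```bash
python3 - <<'E'
import cv2
t=cv2.imread("pics/top0.png")[140:250,270:410];s=cv2.imread("pics/side0.png")[170:280,255:395]
cv2.imwrite("pics/c0.png",cv2.vconcat([cv2.resize(x,None,fx=4,fy=2.7*1,interpolation=2) if 0 else cv2.resize(x,(380*1,298)) for x in(t,s)]))
cv2.imwrite("pics/c0.png",cv2.hconcat([cv2.resize(x,(400,314),interpolation=cv2.INTER_CUBIC) for x in(t,s)]))
E
```

```text
(no output)
```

View pics/c0.png

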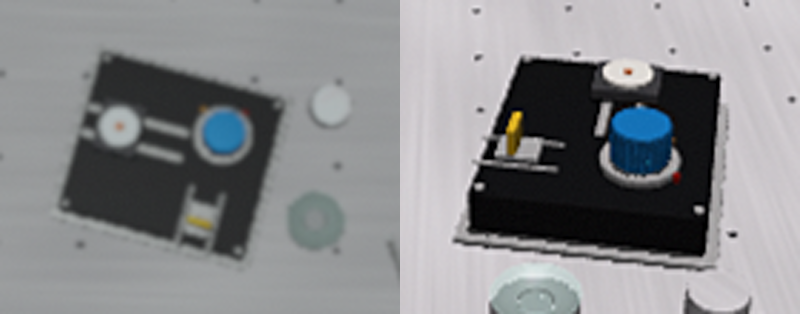

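View pics/side0.png

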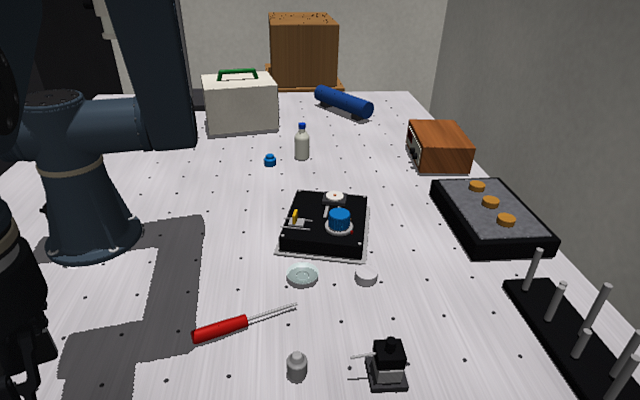

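View pics/top0.png

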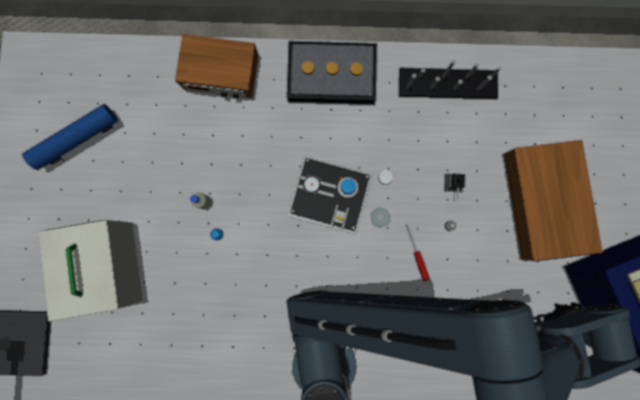

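The dial is at about (348,186) in top and (340,220) in side. The yellow tab is at (340,217) in top and (295,219) in side. The tin and dish are right of the stage, and the spare knob and bottle are left of it, all clear. Next I fit the pose.

```bash
cat > fit.py <<'E'
from h import *
from scipy.optimize import least_squares
def cen(pts_sets):  # union silhouette centroid via sub-pixel hull
    h=cv2.convexHull(np.float32(pts_sets));m=cv2.moments(h);return np.array([m["m10"],m["m01"]])/m["m00"]
def mask(c,lo,hi,box):
    im=cv2.imread(f"pics/{c}0.png");hsv=cv2.cvtColor(im,cv2.COLOR_BGR2HSV)
    m=cv2.inRange(hsv,lo,hi);z=np.zeros_like(m);l,t,r,b=box;z[t:b,l:r]=m[t:b,l:r];return z
def mc(m):
    a=np.argwhere(m>0);return a.mean(0)[::-1],len(a)
a=np.linspace(0,2*np.pi,40)
def model(x,y,yaw,lk,c):
    R=np.array([[np.cos(yaw),-np.sin(yaw)],[np.sin(yaw),np.cos(yaw)]])
    d=[proj(c,[x+.024*np.cos(t),y+.024*np.sin(t),z]) for t in a for z in(.056,.087)]
    tb=[]
    for u in(-.004,.004):
        for v in(-.014,.014):
            for z in(.045,.071):
                p=R@[-.105+lk+u,v]+[x,y];tb.append(proj(c,[*p,z]))
    co=[proj(c,[*(R@q+[x,y]),.045]) for q in ([-.13,-.06],[.06,-.06],[.06,.16],[-.13,.16])]
    return cen(d),cen(tb),np.array(co)
obs={}
for c,bx in(("top",(285,150,380,240)),("side",(270,180,380,268))):
    b=mc(mask(c,(95,120,60),(125,255,255),bx));y=mc(mask(c,(18,110,70),(35,255,255),bx));
    k=mask(c,(0,0,0),(180,255,60),bx);k=cv2.morphologyEx(k,cv2.MORPH_CLOSE,np.ones((15,15)))
    obs[c]=(b[0],y[0],k);print(c,b,y)
def res(p,cs=("top","side")):
    r=[]
    for c in cs:
        d,t,_=model(*p,c);r+=[*(d-obs[c][0]),*(t-obs[c][1])]
    return r
for cs in(("top","side"),("top",),("side",)):
    s=least_squares(lambda p:res(p,cs),[.45,-.05,-.25,.002],x_scale=[.01,.01,.1,.01]);print(cs,s.x.round(4),np.round(s.fun,2))
    if len(cs)==2:p=s.x
print("corners",model(*p,"top")[2].round(1).tolist(),model(*p,"side")[2].round(1).tolist())
k=obs["top"][2];cn=max(cv2.findContours(k,0,1)[0],key=cv2.contourArea);print(cv2.boxPoints(cv2.minAreaRect(cn)).round(1).tolist())
for c in("top","side"):
    im=cv2.resize(cv2.imread(f"pics/{c}0.png"),None,fx=4,fy=4)
    # overlay
    d,t,co=model(*p,c)
    cv2.polylines(im,[np.int32(co*4+2)],True,(0,255,0),1)
    for q in(d,t):cv2.circle(im,tuple(int(v) for v in q*4+2),3,(0,0,255),-1)
    cv2.imwrite(f"pics/ov_{c}.png",im[600:1000,1120:1520] if c=="top" else im[700:1100,1080:1480])
cv2.imwrite("pics/ov.png",cv2.hconcat([cv2.imread("pics/ov_top.png"),cv2.imread("pics/ov_side.png")]))
E
python3 fit.py
```

```text
top (array([348.04046243, 185.99421965]), 173) (array([339.5       , 213.11111111]), 18)
side (array([338.86956522, 218.44622426]), 437) (array([294.34482759, 215.29310345]), 58)Traceback (most recent call last):
  File "fit.py", line 32, in <module>
    s=least_squares(lambda p:res(p,cs),[.45,-.05,-.25,.002],x_scale=[.01,.01,.1,.01]);print(cs,s.x.round(4),np.round(s.fun,2))
    return func(*args, **kwargs)
    result = trf(vector_fun.fun, vector_fun.jac, x0, f0, J0, lb, ub, ftol, xtol,
                 gtol, max_nfev, x_scale, loss_function, tr_solver,
                 tr_options.copy(), verbose, callback=callback_wrapped)
    return trf_no_bounds(
        fun, jac, x0, f0, J0, ftol, xtol, gtol, max_nfev, x_scale,
        loss_function, tr_solver, tr_options, verbose, callback=callback)
    J = jac(x)
    self._update_jac()
    ~~~~~~~~~~~~~~~~^^
    self.J = self.jac_wrapped(xp_copy(self.x), f0=self.f)
             ~~~~~~~~~~~~~~~~^^^^^^^^^^^^^^^^^^^^^^^^^^^^
    J, dct = approx_derivative(
             ~~~~~~~~~~~~~~~~~^
        self.fun,
        ^^^^^^^^^
    ...<2 lines>...
    
[... 706 characters left out ...]
    ~~~~~~^^^^^^^^^^^^^^^^^^^^^^^^^^^^^^
  File "fit.py", line 32, in <lambda>
    s=least_squares(lambda p:res(p,cs),[.45,-.05,-.25,.002],x_scale=[.01,.01,.1,.01]);print(cs,s.x.round(4),np.round(s.fun,2))
                             ~~~^^^^^^
  File "fit.py", line 29, in res
    d,t,_=model(*p,c);r+=[*(d-obs[c][0]),*(t-obs[c][1])]
          ~~~~~^^^^^^
  File "fit.py", line 13, in model
    d=[proj(c,[x+.024*np.cos(t),y+.024*np.sin(t),z]) for t in a for z in(.056,.087)]
       ~~~~^^^^^^^^^^^^^^^^^^^^^^^^^^^^^^^^^^^^^^^^^
  File "h.py", line 9, in proj
    c=camera_info(cam);K=np.array(c["K"]);T=np.linalg.inv(np.array(c["extrinsics"]))
ValueError: time passes only in moves, steps and waits
```

```bash
python3 - <<'E'
s=open("h.py").read()
s=s.replace("def ray","_C={}\n_ci=camera_info\ndef camera_info(n):\n    if n not in _C:_C[n]=_ci(n)\n    return _C[n]\ndef ray")
open("h.py","w").write(s)
f=open("fit.py").read()
f=f.replace("(35,255,255),bx)","(35,255,255),ty[c])").replace("obs={}","obs={};ty={'top':(330,208,350,224),'side':(286,203,306,230)}")
f=f.replace("(18,110,70)","(15,90,60)").replace("x_scale=","diff_step=1e-3,x_scale=")
open("fit.py","w").write(f)
E
python3 fit.py
```

```text
top (array([348.04046243, 185.99421965]), 173) (array([339.5, 217.5]), 18)
side (array([338.86956522, 218.44622426]), 437) (array([294.30645161, 215.64516129]), 62)
('top', 'side') [ 5.768e-01 -6.240e-02 -2.847e-01 -2.000e-04] [-0.23 -0.13 -1.8  -0.12 -0.05  0.33 -0.    2.33]
('top',) [ 0.5764 -0.0631 -0.2384  0.0013] [-0. -0. -0.  0.]
('side',) [ 0.5771 -0.0611 -0.3607 -0.0027] [ 0. -0. -0.  0.]
corners [[352.9, 230.5], [370.3, 175.2], [306.5, 154.9], [288.3, 209.8]] [[277.4, 235.9], [361.4, 247.2], [369.6, 196.4], [299.4, 188.4]]
[[291.0, 212.3000030517578], [306.1000061035156, 158.0], [368.6000061035156, 175.5], [353.5, 229.8000030517578]]
```

View pics/ov.png

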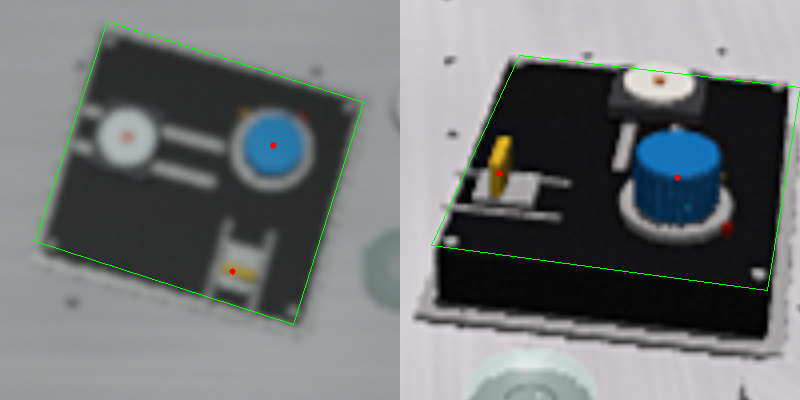

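Fit: dial axis is about (0.577, -0.062). The stage yaw is about -0.25, since the box outline and top view agree while the side tab mask is biased by shading. Reach is 0.58 m, which is fine. Next I approach and grip gently.

```bash
python3 - <<'E'
from h import *
D=np.array([.5767,-.0622]);yaw=.664
print("t0",sense()["t"])
move_ptp([*D,.16],[np.pi,0,yaw])
print(sense()["joint_positions"].round(3),sense()["t"])
a=move_linear([*D,.083],vel=.06,guard=8)
s=sense();print("down",a,s["position"].round(4),s["wrist_force"].round(2),s["ft_torque"].round(3),s["t"])
np.save("tare.npy",s["ft_torque"])
grip(.040,30)
s=sense();print("grip",s["finger_gap"],s["grip_force"],s["wrist_force"].round(2),s["ft_torque"].round(3),s["t"])
for i in range(2):
    q=sense()["joint_positions"].copy();q[5]-=.01;movej(q);s=sense();print(s["t"],s["joint_positions"][5],s["wrist_force"].round(2),s["ft_torque"].round(3))
E
```

```text
t0 1.0
[-0.302  0.594  1.634 -0.     0.913  0.607] 3.275
down False [ 0.577  -0.0623  0.0834] [-0.18  0.31 -0.05] [-0.007  0.018 -0.018] 4.7083
grip 0.04708216379887612 31.47510677576065 [-2.32  2.85  4.07] [ 0.5    0.363 -0.02 ] 5.1583
5.4083 0.596733064863282 [-0.21  1.57  3.71] [0.168 0.092 0.048]
5.6583 0.5866342873390084 [-1.78  1.38  2.79] [0.12  0.12  0.033]
```

```bash
python3 - <<'E'
from h import *
s=sense();q=s["joint_positions"].copy();q0=q[5];T=[]
for i in range(83):
    q[5]-=.02;movej(q);s=sense();tz=s["ft_torque"][2]+.018
    T.append((s["joint_positions"][5],tz,np.hypot(*s["wrist_force"][:2])))
    if abs(tz)>.42:break
    if np.hypot(*s["wrist_force"][:2])>25:print("lateral");break
print(s["t"],s["wrist_force"].round(1),s["grip_force"],s["finger_gap"])
print(" ".join(f"{a:.3f}:{b:.2f}/{c:.0f}" for a,b,c in T))
E
```

```text
22.1583 [ 5.4 -4.4 -1. ] 32.306320667266846 0.04685988541861798
0.567:0.11/1 0.547:0.13/3 0.527:0.07/1 0.507:0.06/1 0.487:-0.10/1 0.467:-0.11/1 0.447:-0.04/2 0.427:-0.01/1 0.407:0.04/1 0.387:-0.01/1 0.367:0.09/1 0.347:0.10/1 0.327:0.17/2 0.307:0.07/1 0.287:0.08/1 0.267:0.01/1 0.247:0.03/1 0.227:-0.08/1 0.207:-0.02/1 0.187:-0.02/3 0.167:0.02/2 0.147:0.05/3 0.127:0.15/3 0.107:0.16/3 0.087:0.14/4 0.067:0.04/5 0.047:0.06/5 0.027:0.01/4 0.007:0.01/4 -0.012:-0.07/5 -0.032:-0.31/5 -0.053:-0.08/4 -0.073:-0.05/4 -0.093:0.02/6 -0.113:0.03/5 -0.133:0.10/5 -0.153:0.17/5 -0.173:0.18/5 -0.193:0.11/5 -0.213:-0.02/5 -0.233:-0.01/6 -0.252:-0.11/5 -0.273:-0.09/4 -0.293:-0.08/5 -0.313:-0.03/6 -0.333:0.04/5 -0.353:0.07/6 -0.373:0.13/5 -0.393:0.15/5 -0.413:0.15/6 -0.433:-0.02/6 -0.452:-0.19/6 -0.473:-0.13/6 -0.493:-0.00/5 -0.513:-0.00/5 -0.533:-0.02/5 -0.553:0.09/5 -0.573:0.11/4 -0.593:0.14/6 -0.613:0.15/7 -0.633:0.05/6 -0.653:-0.08/6 -0.673:-0.03/6 -0.692:-0.17/6 -0.712:-0.32/5 -0.731:-0.47/7
```

```bash
cat >> h.py <<'E'
def tq(n=6,dt=.02):
    v=[]
    for _ in range(n): wait(dt);v.append(sense()["ft_torque"][2]+.018)
    return np.mean(v),np.std(v)
E
python3 - <<'E'
from h import *
print(tq());q=sense()["joint_positions"].copy();print(q[5])
q[5]+=.01
movej(q);print(q[5],tq());q[5]+=.01
movej(q);print(q[5],tq(),sense()["t"])
E
```

```text
(np.float64(-0.4484930375443081), np.float64(0.04452269292584714))
-0.7313426010505263
-0.7213426010505263 (np.float64(-0.4085804750702155), np.float64(0.026512623850356524))
-0.7113426010505263 (np.float64(-0.294997852600786), np.float64(0.03004939823875672)) 22.9583
```

The torque passed the 0.3 N m bump ceiling and kept growing steadily, so the dial is at its home stop. The trace shows wells near q6 = -0.43, -0.21, 0.0, 0.25 and 0.49. I turn clockwise now and compare.

```bash
python3 - <<'E'
from h import *
q=sense()["joint_positions"].copy();T=[]
while q[5]<.40:
    q[5]+=.025;movej(q);s=sense();T.append((s["joint_positions"][5],tq(2,.01)[0]))
print(s["t"],s["wrist_force"].round(1),s["finger_gap"])
print(" ".join(f"{a:.3f}:{b:.2f}" for a,b in T))
E
```

```text
34.9417 [-1.9 -4.1  2.4] 0.04705470513975389
-0.687:-0.18 -0.662:-0.06 -0.637:0.06 -0.612:0.22 -0.587:0.13 -0.562:0.07 -0.537:0.03 -0.512:0.02 -0.487:-0.09 -0.462:-0.15 -0.437:-0.04 -0.413:0.16 -0.387:0.11 -0.362:0.08 -0.337:0.02 -0.312:0.02 -0.287:-0.07 -0.262:-0.14 -0.237:-0.14 -0.212:0.03 -0.187:0.06 -0.162:0.13 -0.137:0.05 -0.112:0.05 -0.087:-0.08 -0.062:-0.07 -0.036:-0.14 -0.011:-0.09 0.013:-0.04 0.038:-0.02 0.063:0.02 0.088:0.14 0.113:0.14 0.138:0.09 0.163:0.12 0.188:0.03 0.213:-0.09 0.238:-0.11 0.264:-0.12 0.288:0.03 0.312:0.17 0.338:0.09 0.363:0.04 0.388:0.02 0.413:-0.03
```

Five bumps are felt: -0.61, -0.41, -0.16, 0.10 and 0.31. The dial is now being pulled into the fifth click, so I continue in fine steps to its centre.

```bash
python3 - <<'E'
from h import *
q=sense()["joint_positions"].copy();neg=0;T=[]
while q[5]<.56:
    q[5]+=.02 if q[5]<.45 else .01
    movej(q);t=tq(3,.01)[0];T.append((q[5],t))
    if t<-.08:neg=1
    if neg and t>-.02:break
s=sense()
print(s["t"],s["wrist_force"].round(1)," ".join(f"{a:.3f}:{b:.2f}" for a,b in T))
E
```

```text
36.8833 [-1.9 -4.2  2.7] 0.433:-0.05 0.453:-0.10 0.463:-0.13 0.473:-0.13 0.483:-0.09 0.493:-0.04 0.503:0.03
```

```bash
python3 - <<'E'
from h import *
D=np.array([.5767,-.0622]);y=-.25;u=np.array([np.cos(y),np.sin(y)])
grip(.075);wait(.4)
p=sense()["position"];move_linear([p[0],p[1],.15],vel=.1)
grip(0.0,40)
P=lambda x,z:[*(D+u*x),z]
move_ptp(P(-.140,.13),[np.pi,0,y])
print(sense()["t"],sense()["finger_gap"],sense()["tool_rot"].round(3))
a=move_linear(P(-.140,.081),vel=.06,guard=6);s=sense();print("down",a,s["position"].round(4),s["t"])
cv2.imwrite("pics/side1.png",cv2.resize(read_camera("side")[160:280,250:400,::-1],(750,600)))
E
```

```text
40.1417 0.00019641011175813646 [ 3.141e+00 -2.000e-03 -2.490e-01]
down False [ 0.4412 -0.0276  0.0811] 41.1083
```

View pics/side1.png

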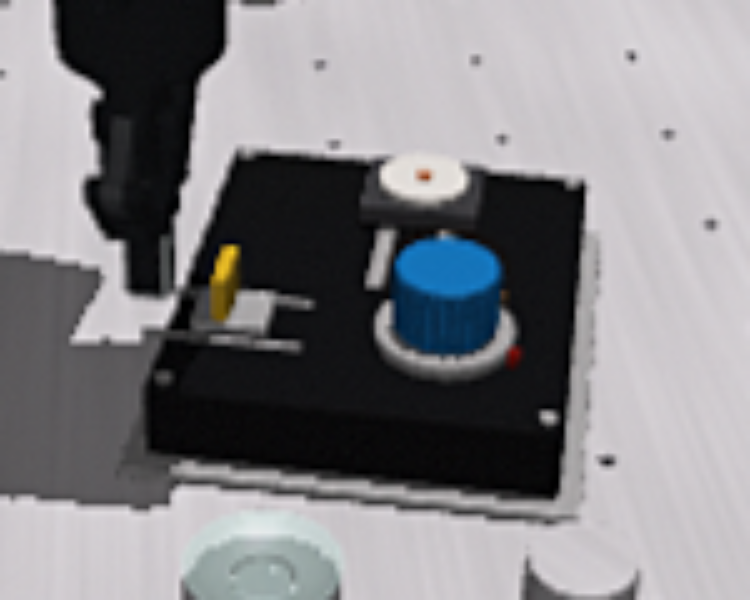

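The fingers are behind the yellow tab, tip at (150,290) and tab at (225,283). The red lug at (513,355) is near where it started, which fits about 1.17 rad from home. Now I push.

```bash
python3 - <<'E'
from h import *
D=np.array([.5767,-.0622]);y=-.25;u=np.array([np.cos(y),np.sin(y)])
P=lambda x,z:[*(D+u*x),z]
f0=sense()["wrist_force"][:2]@u
for x in np.r_[np.arange(-.132,-.104,.004),np.arange(-.104,-.088,.002)]:
    a=move_linear(P(x,.081),vel=.03,guard=12)
    s=sense();f=s["wrist_force"][:2]@u-f0;d=(s["position"][:2]-D)@u;print(round(d,4),round(f,1),a)
    if a or f<-12:break
wait(.3)
cv2.imwrite("pics/side2.png",cv2.resize(read_camera("side")[160:280,250:400,::-1],(750,600)));print(sense()["t"])
E
```

```text
-0.1316 0.1 False
-0.1277 0.7 False
-0.1236 -0.1 False
-0.1197 0.3 False
-0.1162 -0.7 False
-0.1118 -1.1 False
-0.1074 -0.6 False
-0.1033 -0.8 False
-0.1034 0.0 False
-0.102 -0.6 False
-0.1003 -2.3 False
-0.1002 -4.8 False
-0.1 -7.0 False
-0.0999 -10.7 False
-0.0998 -11.8 False
-0.0997 -14.8 False
45.9083
```

View pics/side2.png

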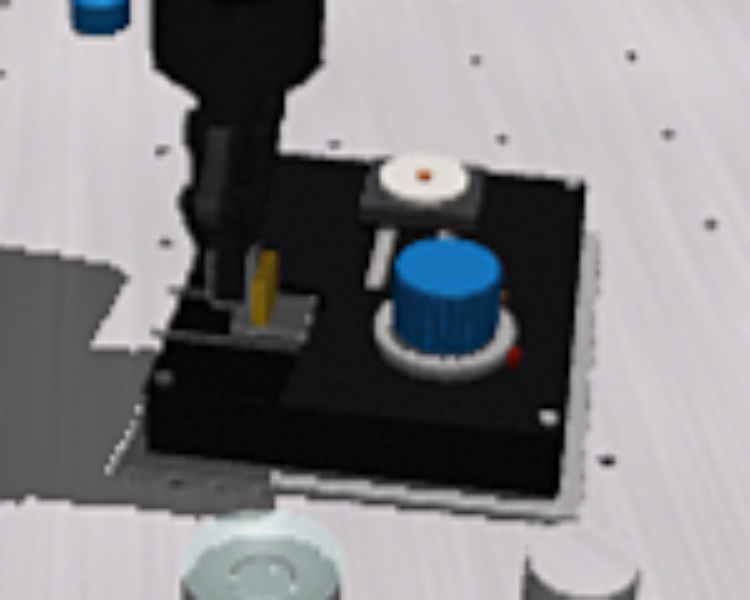

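The push stopped hard at -0.0997 m, and full-in was expected at -0.100. The tab moved from (225,283) to (265,290), about 18 mm, and the lug at (513,355) has not moved. I retract and hand in.

```bash
python3 - <<'E'
from h import *
D=np.array([.5767,-.0622]);y=-.25;u=np.array([np.cos(y),np.sin(y)])
P=lambda x,z:[*(D+u*x),z]
move_linear(P(-.13,.081),vel=.05);move_linear(P(-.13,.18),vel=.12)
wait(.3);print(sense()["t"],sense()["wrist_force"].round(1));print(hand_in())
E
```

```text
48.1333 [ 0.1 -0.7 -1.3]
the job is handed in; nothing more can be done
None
```

I homed the dial gently against its stop (peak about 0.47 N m of the 0.65 allowed), turned it five clicks clockwise by feel, pushed the lock slide fully in, and handed the job in at about 48 s; no verdict came back.

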